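# Quick spin in the bench micro-centrifuge

## Robot

A 7-joint arm with a two-finger parallel gripper is mounted at the origin on the work surface. World frame = base frame: x ahead of the robot, y to its left, z up, the work surface at z = 0. Lengths are in m, angles in rad, forces in N, time in s.
With the tool pointing down it reaches from about 0.4 to 0.75 m from the base axis. Payload 19.5 kg.
Tool frame: the origin (TCP) lies on the centre line of the jaws, within the pads' length; the fingertips stand 11 mm ahead of it and the grasp point (between the pads) lies 8 mm behind it; z points along the fingers, y is the line along which they close (so a half turn about z gives the same grasp; the last joint's range is limited). The gripper opens to 85 mm and grips with 20 to 120 N. Pads are 22 mm wide; open, the fingers measure 114 mm over their backs; the gripper's body (76 mm by 85 mm) begins 54 mm behind the grasp point. The pads swing forward as they close: fully open they stand 13 mm farther back than shut.
Start: joints at [-1.176, 0.707, -0.028, 1.485, 0.022, 0.951, -0.075], TCP at [0.243, 0.521, 0.242] pointing down, gripper open.
Joint ranges: [-2.71, 2.71], [-0.32, 2.16], [-1.57, 1.52], [0, 2.45], [-1.46, 4.6], [0, 2.02], [-2.83, 2.83]. Speed limits (rad/s): [1.89, 1.89, 2.57, 2.57, 3.01, 3.01, 3.01].

## Interface

Orientations are given as a 3x3 rotation matrix whose columns are the frame's x, y, z axes.
In Python, from bench import monitor, viewer, order, nets gives the robot as it stands.
- The arm moves only by the shell command python3 -m pendant 'ROWS' [OPENING]. ROWS is JSON, a list of rows, each a list of 2 entries, a list of its own where there are three numbers: the shift along the tool's x, y, z in cm, then the turn about the tool's z in rad. A call has 1 to 20 rows; each row shifts and turns the commanded pose from where the row before left it, along the tool's axes as they then stand; what a row does not reach is not made up. A row lasts 1/12 s, in which the tool goes at most 41.7 mm and 7.16 degrees, less where a joint would pass 70% of its speed; a pose out of reach is approached as far as the arm can. A call with a gripper value outside its range is refused whole. OPENING is the opening, from -1 (shut) to 1 (fully open), set as the call begins (- or left out, the last holds). The fingers move at their own pace and stop on an object; the grip force is fixed at half the most. Time passes only in rows, so rows that do not move let the fingers close. It gives the time, the measured TCP pose, the force, the opening and the grip force at its end, in the units of the state.
- monitor.get_obs(): the state, without advancing time (a new reading comes with each control period).
- viewer.camera(name): name is "scene" or "top" or "wrist"; returns the picture (420x560x3 uint8, blue, green, red); there is no depth.
- viewer.get_calibration(name): a dict with "fx", "fy", "cx", "cy" (pixels), "R" (3x3) and "t" (3): a world point X has camera coordinates R X + t; the wrist camera has in their place "tool_from_camera" (4x4, takes a point from camera to tool coordinates, whose origin is the TCP and whose axes are the flange's). Camera axes: x right, y down, z forward; pixel columns grow to the right and rows downward; lengths in m; the calibration is good to about 2 mm. A picture is of the moment at which its call begins: read the wrist's pose just before it. get_calibration takes no time and is no camera call.
- order.sign_off(): hands the job in; it is judged then, once.
Trained networks look in the newest picture that a camera, given by its name, has taken for a name from the list of things; names that differ only in an ending like _2 or _b are one class to them, and where a whole thing is asked for, a point or a joint stands for the part that bears it (a point fixed in the world has none). Each returns a list of dicts, best first, with "score" (0 to 1); they miss things now and then, are a little off and sometimes report something else, mostly with a low value. They report only what shows in the picture. A call takes as long as a camera call.
- nets.boxes_of(target, camera): "location" ([x, y, z] in m, in world coordinates, good to about 4 mm: the middle of the surface that is visible of it).
- nets.spot_point(target, camera): "location" ([x, y, z] in m, in world coordinates, good to about 4 mm: a listed point, or the origin of a listed thing).
The state is a dict: "time_s": time; "joint_positions": joint angles; "dq": joint speeds; "joint_efforts": joint torques, N m; "tool_pos": TCP position; "tool_rot": TCP orientation; "force": force on the tool from outside, world axes, zero at the start; "wrist_torque": the same for the moment, N m; "finger_gap": opening from 0.0 (shut) to 1.0 (fully open); "gripper_force": force on a finger pad.
Only numpy, scipy, OpenCV 4.12 (cv2) and the standard library are available. Lean on these libraries where they do the work, as an engineer would, in place of code of your own. Each camera call takes 0.05 s, during which the arm holds its last target. There are 200 camera calls.

## Task

Give the tubes in the small centrifuge a quick spin: press its mains rocker fully over to on, then push the open lid right down until it is shut, and then press the short-spin key (the oblong key at the right-hand end of the front panel, as seen from the robot) all the way down and keep it down; the program finishes while still holding that key down. Only press and push with the fingers: pick nothing up, do not open the lid any further, do not press the round start key, and leave the bottle, tube rack and slide tray where they stand.

Things in the scene. Friction and masses are not known exactly. Their poses are not given: they have to be found in the camera images.
- centrifuge: White micro-centrifuge, 240 deep (x) x 226 wide (y) x 130 mm high shut; fixed. Origin: centre of underside; x points from front to back (away from the robot), y to the left, z up. Front panel rises from (x -120, z 60) to (x -45, z 105) mm, 31 degrees from level; left to right: rocker (y +84), flush display and flat pads that do nothing, round start key (y -43), oblong short-spin key (y -86).
- rocker (a joint): Mains rocker, rad: 0 off, 0.35 fully on. Black V-shaped rocker, 34 mm long up the slope, 22 wide, its level pivot at mid-length 5 mm above the panel; bezel 2 mm high. Off, the lower half (nearer the robot) stands up 20 degrees, the upper half lies parallel to the panel; on, the reverse. Press the lower half (about 3 N) to switch on. It stays where left; a finger over both halves stops it half way.
- rocker_end (a point): Point on the pressing face of the rocker's lower half, on its middle line, 16 mm down the slope from the pivot; off, it stands about 10 mm above the panel, on, 5 mm. Its frame turns with the rocker: at the start (off) x points up the slope, z square out of the panel.
- lid (a joint): Lid angle, rad: 0 shut, 0.8 to 1.15 at the start, stop at 1.45. Level hinge (along y) at the back of the machine; it is stiff and stays where it is left. Pushing it shut takes 1 to 4 N near the front edge; there is no snap at the end.
- lid_hinge (a point): Middle of the lid's hinge line, in the centrifuge's frame at x +105, z 108 mm. The frame turns with the lid; shut, its axes are the centrifuge's.
- lid_push (a point): Point on the lid's outer face, on its middle line, 115 mm forward of the hinge and 22 mm above the lid's underside; z points out of the outer face, x to the hinge. Lid 206 mm wide, reaching 148 mm from the hinge (70 mm wide lip to 158), 16 mm thick at the rim, 22 over the crown (to 133 mm from the hinge). Open, this face looks up and away from the robot; shut, the point is 130 mm above the bench.
- short_key (a joint): Short-spin key travel, m: 0 released, 0.004 fully down, square into the panel; spring 1.3 N at the start, 3.9 N at the bottom; springs back when let go.
- short_key_top (a point): Middle of the top of the short-spin key: light grey, oblong, 28 mm up the slope x 20 mm across, top 7 mm above the panel when released. z points square out of the panel, x up the slope.
- start_key (a joint): Start key travel, m: 0 released, 0.004 down; same spring. Not to be pressed.
- start_key_top (a point): Middle of the top of the start key: light grey, round, 18 mm across, top 7 mm above the panel, 43 mm to the left of the short-spin key.
- dropper_bottle: Loose white plastic dropper bottle with black cap, 44 mm across, 110 mm high, origin at the centre of its underside. Stands beside the centrifuge. Leave alone.
- tube_rack: Loose micro-tube rack, 110 x 70 x 47 mm, origin at the centre of its underside. Stands beside the centrifuge. Leave alone.
- slide_tray: Loose flat aluminium tray of stained slides, 200 x 150 x 12 mm, origin at the centre of its underside. Lies to the right on the bench. Leave alone.

How it is judged:
On the way, in this order (a step that is already met when the one before it is completed fails the run):
1. the mains rocker is pressed fully over to on (value of joint rocker above 0.28 rad), for 0.1 s.
2. the lid is pushed down shut (value of joint lid below 0.05 rad), for 0.2 s.
3. the short-spin key is pressed down (value of joint short_key above 0.0028 m), for 0.3 s.
At the end, for the whole second after the job is handed in: The rocker is on (beyond 0.28 of 0.35 rad), the lid is shut (within 0.05 rad), the fingers hold the short-spin key down (at least 2.8 of its 4 mm, more than 1 N), the start key is up, and the bottle, rack and tray are within 25 mm of where they stood (value of joint rocker above 0.28 rad and value of joint lid below 0.05 rad and value of joint short_key above 0.0028 m and contact force between the fingers and short_key above 1 N and value of joint start_key below 0.0015 m and distance of each of dropper_bottle, tube_rack, slide_tray from where it was at the start of the episode below 0.025 m); the arm keeps its last pose, push and grip.
It fails at once if the start key is pressed (value of joint start_key above 0.002 m).
It fails at once if the short-spin key is pressed before the machine is on and the lid shut (value of joint short_key above 0.002 m and (value of joint rocker below 0.25 rad or value of joint lid above 0.08 rad)).
It fails at once if the lid is lifted further open (value of joint lid above 1.3 rad).
It fails at once if the bottle, rack or tray is lifted, carried or pushed away (distance of any of dropper_bottle, tube_rack, slide_tray from where it was at the start of the episode above 0.025 m).
It also fails if it takes over 64 s, if anything falls off the work surface, if the arm or the gripper's body presses on something with over 40 N, if the wrist force passes 120 N, or if a joint passes its speed limit or range.

## Working session

There is one attempt and no reset: what is moved stays moved. The work goes in short steps, Python scripts to look and compute and a shell command to move; the robot and the scene stay as the last step left them, time stands still between calls to the robot, and variables do not carry over. Pictures are saved under pics/ and viewed, at most 10 in all, crops included, and the job is handed in when it is done.

```bash
mkdir -p pics; cat > h.py <<'E'
import numpy as np, cv2
from bench import monitor, viewer, order, nets
np.set_printoptions(precision=4,suppress=True)
def look(names,cams=("scene","top")):
    for c in cams:
        for n in names:
            for f in (nets.spot_point,):
                r=f(n,c)[:2]
                print(c,n,[(np.round(q["location"],4).tolist(),round(q["score"],2)) for q in r])
E
python3 - <<'E'
from h import *
a=viewer.camera("scene"); b=viewer.camera("top")
cv2.imwrite("pics/a.png",a);cv2.imwrite("pics/b.png",b)
look(["centrifuge","rocker_end","lid_hinge","lid_push","short_key_top","start_key_top","dropper_bottle","tube_rack","slide_tray"])
o=monitor.get_obs();print(o["time_s"],o["tool_pos"],o["tool_rot"],o["finger_gap"])
for c in("scene","top"):
    k=viewer.get_calibration(c);print(c,k)
E
```

```text
scene centrifuge []
scene rocker_end [([0.445, 0.11, 0.0873], 0.41)]
scene lid_hinge [([0.6595, 0.0615, 0.1097], 0.65), ([0.4874, -0.0538, 0.0883], 0.56)]
scene lid_push [([0.6093, 0.0491, 0.2152], 0.97)]
scene short_key_top [([0.4836, -0.0556, 0.0895], 0.41)]
scene start_key_top [([0.4834, -0.0121, 0.0915], 0.55)]
scene dropper_bottle [([0.5012, 0.2393, 0.0025], 0.8)]
scene tube_rack [([0.4994, 0.2373, 0.0039], 0.75), ([0.6089, -0.1393, 0.0013], 0.74)]
scene slide_tray [([0.5204, -0.3362, -0.0009], 0.61)]
top centrifuge [([0.5582, 0.0459, 0.0002], 0.92)]
top rocker_end [([0.4417, 0.1095, 0.0812], 0.48)]
top lid_hinge [([0.6619, 0.0567, 0.1066], 0.81)]
top lid_push [([0.6099, 0.0519, 0.213], 0.77), ([0.48, -0.0095, 0.086], 0.74)]
top short_key_top [([0.4856, -0.0548, 0.0881], 0.55)]
top start_key_top [([0.4805, -0.0093, 0.0875], 0.43)]
top dropper_bottle [([0.4996, 0.2411, 0.0027], 0.8), ([0.4416, 0.1082, 0.0802], 0.56)]
top tube_rack [([0.6094, -0.1376, 0.0016], 0.67)]
top slide_tray [([0.5244, -0.3338, -0.0022], 0.7)]
1.0 [0.2432 0.521  0.2423] [[-0.9061  0.4231 -0.0001]
 [ 0.4231  0.9061 -0.0001]
 [ 0.     -0.0001 -1.    ]] 0.9999263633906877
scene {'fx': 426.6799994299702, 'fy': 426.6799994299702, 'cx': 274.825594160934, 'cy': 207.0963611861425, 'R': array([[-0.6257,  0.78  ,  0.0088],
       [ 0.6672,  0.541 , -0.512 ],
       [-0.4041, -0.3145, -0.8589]]), 't': array([ 0.3904, -0.2792,  1.3248])}
top {'fx': 528.6697125645013, 'fy': 528.6697125645013, 'cx': 275.38185355007465, 'cy': 220.41287894463403, 'R': array([[-0.0177, -0.9997, -0.0178],
       [-0.9833,  0.0206, -0.1809],
       [ 0.1812,  0.0143, -0.9833]]), 't': array([-0.0389,  0.5547,  1.3823])}
```

View pics/a.png

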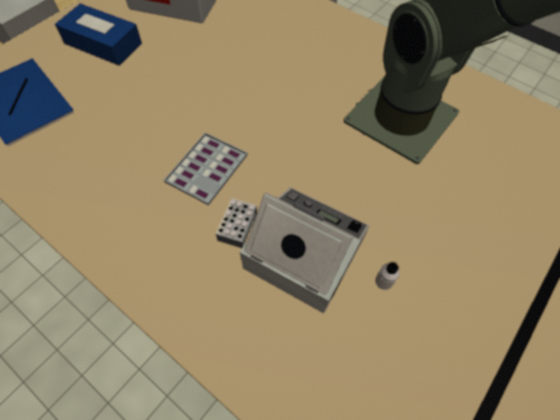

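View pics/b.png

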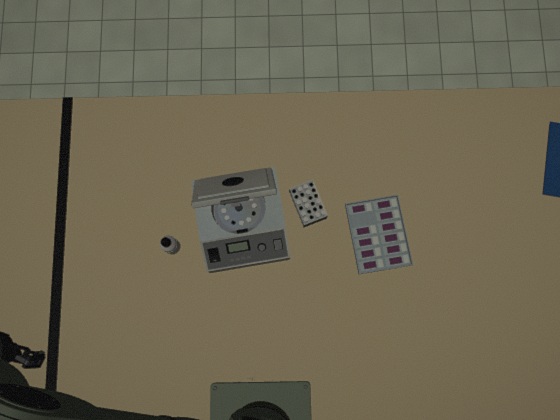

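Scene view: the centrifuge is around (305,250), with its open lid facing the camera. The bottle is at (388,275), the rack at (237,222) and the tray at (205,168). Top view: rocker at about (213,255), start key (262,247), short-spin key (278,244), so the machine is yawed roughly +9°. Next I'll fit the pose.

```bash
cat >> h.py <<'E'
from scipy.optimize import least_squares
u=np.array([.857,0,.515]);n=np.array([-.515,0,.857])
mid=np.array([-.0825,0,.0825]);Y=np.array([0,1,0])
def rz(a): return np.array([[np.cos(a),-np.sin(a),0],[np.sin(a),np.cos(a),0],[0,0,1]])
def lidp(th,r=.115,h=.022): return np.array([.105-r*np.cos(th)+h*np.sin(th),0,.108+r*np.sin(th)+h*np.cos(th)])
L=dict(centrifuge=np.zeros(3),rocker_end=mid+.084*Y-.016*u+.010*n,lid_hinge=np.array([.105,0,.108]),
 short_key_top=mid-.086*Y+.007*n,start_key_top=mid-.043*Y+.007*n)
def fit(meas,verbose=True):
    def f(p): return np.concatenate([(rz(p[2])@(lidp(p[3]) if k=="lid_push" else L[k])+[p[0],p[1],0]-np.array(v)) for k,v in meas])
    s=least_squares(f,[.55,.05,.15,.9],loss="soft_l1",f_scale=.004)
    print("x,y,yaw,lid",s.x); 
    if verbose:
        for (k,_),r in zip(meas,f(s.x).reshape(-1,3)): print(k,r*1e3)
    return s.x
def W(p,l): return rz(p[2])@l+[p[0],p[1],0]
def to(target,yawtool):
    "shift in current tool axes (cm) for TCP to reach target; turn about tool z so that tool x -> yawtool"
    o=monitor.get_obs();R=np.array(o["tool_rot"]);d=R.T@(np.array(target)-o["tool_pos"])*100
    a=np.arctan2(R[1,0],R[0,0]);t=-((yawtool-a+np.pi)%(2*np.pi)-np.pi)
    print("t",o["time_s"],"tcp",np.array(o["tool_pos"]),"shift cm",d,"turn",round(t,4),"F",np.array(o["force"]))
E
python3 - <<'E'
from h import *
m=[("rocker_end",[.445,.11,.0873]),("lid_hinge",[.6595,.0615,.1097]),("lid_push",[.6093,.0491,.2152]),("short_key_top",[.4836,-.0556,.0895]),("start_key_top",[.4834,-.0121,.0915]),
("centrifuge",[.5582,.0459,0]),("rocker_end",[.4417,.1095,.0812]),("lid_hinge",[.6619,.0567,.1066]),("lid_push",[.6099,.0519,.213]),("short_key_top",[.4856,-.0548,.0881]),("start_key_top",[.4805,-.0093,.0875])]
p=fit(m)
for k in L: print(k,W(p,L[k]))
# above rocker: view pose
to(W(p,L["rocker_end"])+[-.03,0,.16],np.pi+p[2])
print(viewer.get_calibration("wrist"))
E
```

```text
x,y,yaw,lid [0.5575 0.0434 0.1558 0.9229]
rocker_end [-0.7136  0.6526 -4.47  ]
lid_hinge [ 1.6827 -1.8107 -1.7   ]
lid_push [ 0.6491  2.5424 -2.2268]
short_key_top [ 2.136   0.6788 -1.001 ]
start_key_top [-4.3359 -0.342  -3.001 ]
centrifuge [-0.7456 -2.5026  0.    ]
rocker_end [2.5864 1.1526 1.63  ]
lid_hinge [-0.7173  2.9893  1.4   ]
lid_push [ 0.0491 -0.2576 -0.0268]
short_key_top [ 0.136  -0.1212  0.399 ]
start_key_top [-1.4359 -3.142   0.999 ]
centrifuge [0.5575 0.0434 0.    ]
rocker_end [0.4443 0.1107 0.0828]
lid_hinge [0.6612 0.0597 0.108 ]
short_key_top [ 0.4857 -0.0549  0.0885]
start_key_top [ 0.4791 -0.0124  0.0885]
t 1.0 tcp [0.2432 0.521  0.2423] shift cm [-32.8604 -29.9439  -0.0547] turn -0.5926 F [ 0.4288 -0.4908 -0.6624]
{'fx': 363.3884346592777, 'fy': 363.3884346592777, 'cx': 273.51696861909244, 'cy': 204.53806827746237, 'tool_from_camera': array([[ 0.    , -0.9623, -0.2719,  0.068 ],
       [ 1.    , -0.0001,  0.0005, -0.0003],
       [-0.0005, -0.2719,  0.9623, -0.131 ],
       [ 0.    ,  0.    ,  0.    ,  1.    ]])}
```

```bash
python3 -m pendant '[[[-2.2,-2.0,0],0],[[-2.2,-2.0,0],0],[[-2.2,-2.0,0],0],[[-2.2,-2.0,0],0],[[-2.2,-2.0,0],0],[[-2.2,-2.0,0],0],[[-2.2,-2.0,0],0],[[-2.2,-2.0,0],0],[[-2.2,-2.0,0],0],[[-2.2,-2.0,0],0],[[-2.2,-2.0,0],0],[[-2.2,-2.0,0],0],[[-2.2,-2.0,0],0],[[-2.2,-2.0,0],0],[[-2.2,-2.0,0],0]]' -1
python3 -m pendant '[[[0,0,0],-0.1],[[0,0,0],-0.1],[[0,0,0],-0.1],[[0,0,0],-0.1],[[0,0,0],-0.1],[[0,0,0],-0.09],[[0,0,0],0]]'
python3 - <<'E'
from h import *
o=monitor.get_obs();im=viewer.camera("wrist");cv2.imwrite("pics/c.png",im)
look(["rocker_end","short_key_top","start_key_top"],("wrist",))
p=[.5575,.0434,.1558,.923]
k=viewer.get_calibration("wrist");T=k["tool_from_camera"]
R=np.array(o["tool_rot"])
for q in ("rocker_end","short_key_top","start_key_top"):
    c=np.linalg.inv(T)@np.r_[R.T@(W(p,L[q])-o["tool_pos"]),1]
    print(q,c[:2]/c[2]*k["fx"]+[k["cx"],k["cy"]])
to(W(p,L["rocker_end"])+[0,0,.1],np.pi+p[2])
E
```

```text
time_s: 2.25
tool_pos: [0.4157, 0.1081, 0.2424]
tool_rot: [[-0.906, 0.423, 0.0], [0.423, 0.906, -0.0], [-0.0, 0.0, -1.0]]
force: [0.0, -0.6, -0.5]
finger_gap: -0.003
gripper_force: 0.0
time_s: 2.83
tool_pos: [0.4154, 0.1094, 0.2423]
tool_rot: [[-0.988, -0.157, 0.0], [-0.157, 0.988, 0.0], [-0.0, 0.0, -1.0]]
force: [0.1, 0.1, -0.7]
finger_gap: 0.002
gripper_force: 0.0
wrist rocker_end [([0.4439, 0.115, 0.0829], 0.83)]
wrist short_key_top [([0.4818, -0.053, 0.0863], 0.92)]
wrist start_key_top [([0.4786, -0.0132, 0.0899], 0.61)]
rocker_end [270.2769 221.515 ]
short_key_top [ 67.3596 240.6609]
start_key_top [118.6989 240.7309]
t 3.0333 tcp [0.4154 0.1096 0.2423] shift cm [-2.881  -0.3262  5.95  ] turn -0.0055 F [ 0.2963  0.1174 -0.4044]
```

View pics/c.png

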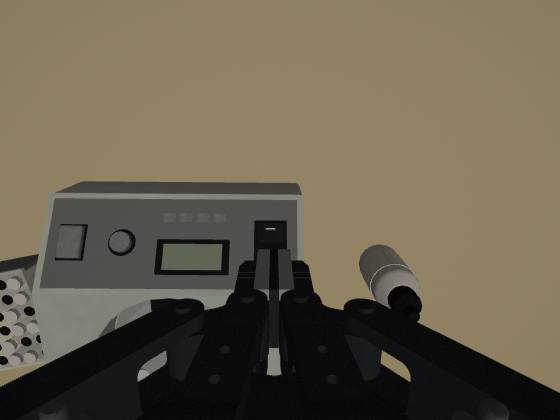

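Wrist view: the front panel is upright, with the robot's side at the top. The rocker is at (270,235), the start key at (121,242) and the short-spin key at (71,242). All are within about 2 mm of the fitted projection, so I'll press the rocker's lower half.

```bash
python3 - <<'E'
from h import *
p=[.5575,.0434,.1558,.923]
t=W(p,L["rocker_end"]+[-.0065,0,0]);t[2]=.1
to(t,np.pi+p[2])
E
```

```text
t 3.0333 tcp [0.4154 0.1096 0.2423] shift cm [-2.2307 -0.3288 14.233 ] turn -0.0055 F [ 0.2963  0.1174 -0.4044]
```

```bash
python3 -m pendant '[[[-1.1,-0.15,2],0],[[-1.1,-0.15,3],0],[[0,0,3],0],[[0,0,3],0],[[0,0,2],0],[[0,0,1],0],[[0,0,0],0]]'
python3 -m pendant '[[[0,0,0.25],0],[[0,0,0.25],0],[[0,0,0.2],0],[[0,0,0],0]]'
python3 -m pendant '[[[0,0,0.2],0],[[0,0,0],0]]'
```

```text
time_s: 3.62
tool_pos: [0.4368, 0.1099, 0.1006]
tool_rot: [[-0.988, -0.151, -0.003], [-0.151, 0.988, -0.001], [0.003, -0.001, -1.0]]
force: [-0.1, 0.3, 0.2]
finger_gap: 0.0
gripper_force: 0.0
time_s: 3.95
tool_pos: [0.4377, 0.1099, 0.0956]
tool_rot: [[-0.988, -0.152, 0.001], [-0.152, 0.988, 0.0], [-0.001, -0.0, -1.0]]
force: [-0.8, -0.3, 1.2]
finger_gap: 0.002
gripper_force: 0.0
time_s: 4.12
tool_pos: [0.4378, 0.11, 0.0934]
tool_rot: [[-0.988, -0.152, 0.001], [-0.152, 0.988, 0.0], [-0.001, 0.0, -1.0]]
force: [0.9, -0.3, 2.1]
finger_gap: -0.001
gripper_force: 0.7
```

```bash
python3 -m pendant '[[[0,0,0.15],0],[[0,0,0],0]]' | grep -E 'pos|force:'
python3 -m pendant '[[[0,0,0.15],0],[[0,0,0],0]]'| grep -E 'pos|force:'
python3 -m pendant '[[[0,0,0.15],0],[[0,0,0],0]]'| grep -E 'pos|force:'
```

```text
tool_pos: [0.4376, 0.11, 0.0918]
force: [0.6, -0.7, 1.8]
gripper_force: 0.7
tool_pos: [0.4374, 0.1099, 0.0901]
force: [-0.2, 0.0, 0.5]
gripper_force: 0.3
tool_pos: [0.4374, 0.1099, 0.0886]
force: [-0.1, -0.0, 2.0]
gripper_force: 0.5
```

```bash
python3 -m pendant '[[[0,0,0.15],0],[[0,0,0],0],[[0,0,0],0]]' | grep -E 'pos|force:'
python3 -m pendant '[[[0,0,0.15],0],[[0,0,0],0],[[0,0,0],0]]'| grep -E 'pos|force:'
python3 - <<'E'
from h import *
im=viewer.camera("wrist");cv2.imwrite("pics/d.png",im)
cv2.imwrite("pics/e.png",cv2.resize(viewer.camera("top")[220:300,180:310],None,fx=5,fy=5,interpolation=2))
E
```

```text
tool_pos: [0.4374, 0.1099, 0.0875]
force: [-2.1, -0.9, 11.6]
gripper_force: 4.4
tool_pos: [0.4375, 0.1099, 0.0866]
force: [-5.7, -0.8, 32.2]
gripper_force: 13.5
```

View pics/d.png

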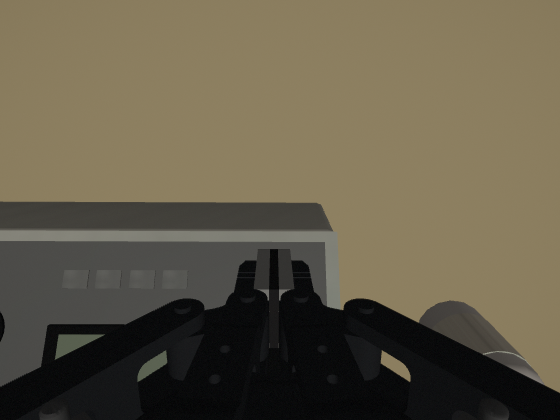

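Wrist view: the fingertips at (273,260) cover the rocker, and they hit a hard stop at 32 N. I'll lift and check the rocker.

```bash
python3 -m pendant '[[[0,0,-1],0],[[0,0,-3],0],[[1.5,0,-3],0],[[1.5,0,-3],0],[[0,0,-3],0],[[0,0,0],0]]'
python3 - <<'E'
from h import *
im=viewer.camera("wrist")
cv2.imwrite("pics/f.png",cv2.resize(im[180:300,180:360],None,fx=4,fy=4,interpolation=2))
look(["rocker_end"],("wrist",))
E
```

```text
time_s: 5.72
tool_pos: [0.4086, 0.1056, 0.2199]
tool_rot: [[-0.988, -0.153, 0.005], [-0.153, 0.988, 0.001], [-0.005, 0.0, -1.0]]
force: [1.2, 0.4, -0.8]
finger_gap: -0.001
gripper_force: 0.0
wrist rocker_end [([0.4494, 0.1134, 0.0785], 0.81)]
```

View pics/f.png

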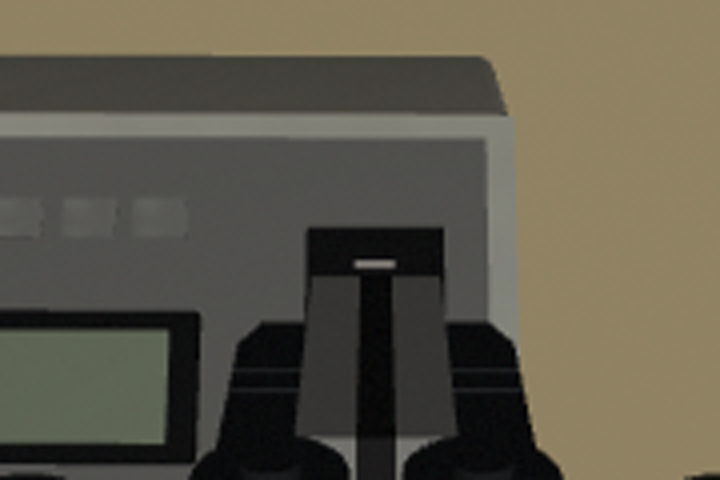

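```bash
python3 - <<'E'
from h import *
k=viewer.get_calibration("wrist");Ti=np.linalg.inv(k["tool_from_camera"])
pr=lambda q:(lambda c:c[:2]/c[2]*k["fx"]+[k["cx"],k["cy"]])((Ti@np.r_[q,1])[:3])
for x in(.005,.008,.011,.014): print(x,pr([x,0,.011]),pr([x,.0145,.011]))
p=[.5575,.0434,.1558,.923]
o=monitor.get_obs();R=np.array(o["tool_rot"]);im=viewer.camera("wrist")
Tc=lambda l:pr(R.T@(W(p,l)-o["tool_pos"]))
b=mid+.084*Y
print("off end17",Tc(b-.017*u+.0108*n),"on end17",Tc(b-.017*u+.005*n),"panel",Tc(b-.019*u+.002*n),"pivot",Tc(b+.005*n))
t=W(p,L["rocker_end"]+[-.0035,0,0]);t[2]=.1
to(t,np.pi+p[2])
E
```

```text
0.005 [275.1374 257.1552] [309.3728 257.1482]
0.008 [275.1463 250.5836] [309.5643 250.5768]
0.011 [275.1552 243.9414] [309.7579 243.935 ]
0.014 [275.1643 237.2276] [309.9536 237.2215]
off end17 [274.0671 239.7386] on end17 [274.0639 240.9588] panel [274.054 239.1  ] pivot [274.1369 262.5379]
t 5.8667 tcp [0.4079 0.1052 0.2156] shift cm [-3.3289 -0.018  11.5627] turn -0.0029 F [ 0.2201  0.1662 -0.7761]
```

```bash
python3 -m pendant '[[[-1.6,0,2],0],[[-1.7,0,3],0],[[0,0,3],0],[[0,0,2],0],[[0,0,1.5],0],[[0,0,0],0]]'| grep -E 'pos|force:'
for i in 1 2 3; do python3 -m pendant '[[[0,0,0.2],0],[[0,0,0],0]]'| grep -E 'pos|force:'; done
```

```text
tool_pos: [0.439, 0.1102, 0.0975]
force: [0.5, 0.5, -0.4]
gripper_force: 0.0
tool_pos: [0.4404, 0.1105, 0.0989]
force: [-0.0, -0.8, 0.3]
gripper_force: 0.0
tool_pos: [0.4407, 0.1104, 0.0972]
force: [-0.0, 0.7, -0.0]
gripper_force: 0.0
tool_pos: [0.4406, 0.1104, 0.0949]
force: [-0.1, -0.5, 0.1]
gripper_force: 0.0
```

```bash
for i in 1 2; do python3 -m pendant '[[[0,0,0.2],0],[[0,0,0],0]]'| grep -E 'pos|force:'; done;  python3 -m pendant '[[[0,0,0.1],0],[[0,0,0],0]]'| grep -E 'pos|force:'
```

```text
tool_pos: [0.4405, 0.1104, 0.0927]
force: [-0.1, -0.2, 0.6]
gripper_force: 0.0
tool_pos: [0.4404, 0.1104, 0.0905]
force: [0.6, 0.1, 0.5]
gripper_force: 0.0
tool_pos: [0.4406, 0.1104, 0.09]
force: [-1.6, -0.5, 10.9]
gripper_force: 5.0
```

The contact was hard straight away with no soft travel, and at the height expected for on, so the rocker is on. Next is the lid.

```bash
python3 - <<'E'
from h import *
p=[.5575,.0434,.1558,.923]
pts=[]
for th in list(np.linspace(.95,0,14))+[-.04]:
    pts.append(lidp(th,.12)+[.009,0,.011])
pts=np.array(pts);print(pts);d=np.diff(pts,axis=0)*100;print(np.c_[-d[:,0],-d[:,2]])
t=W(p,pts[0]);print("start",t);t[2]=.31;to(t,np.pi+p[2])
E
```

```text
[[ 0.0621  0.      0.2294]
 [ 0.0542  0.      0.2253]
 [ 0.0466  0.      0.2207]
 [ 0.0393  0.      0.2155]
 [ 0.0325  0.      0.2098]
 [ 0.0261  0.      0.2036]
 [ 0.0201  0.      0.1969]
 [ 0.0147  0.      0.1899]
 [ 0.0098  0.      0.1824]
 [ 0.0054  0.      0.1746]
 [ 0.0017  0.      0.1666]
 [-0.0015  0.      0.1582]
 [-0.0041  0.      0.1497]
 [-0.006   0.      0.141 ]
 [-0.0068  0.      0.1362]]
[[0.7922 0.4084]
 [0.7603 0.4652]
 [0.7243 0.5195]
 [0.6845 0.571 ]
 [0.6409 0.6194]
 [0.594  0.6646]
 [0.5439 0.7062]
 [0.4909 0.744 ]
 [0.4353 0.7778]
 [0.3773 0.8075]
 [0.3173 0.8329]
 [0.2557 0.8539]
 [0.1927 0.8703]
 [0.0784 0.4816]]
start [0.6188 0.053  0.2294]
t 7.3667 tcp [0.4406 0.1104 0.09  ] shift cm [-16.749   -8.3969 -21.9971] turn -0.0026 F [-1.6247 -0.5451 10.9053]
```

```bash
python3 -m pendant '[[[0,0,-1],0],[[0,0,-3],0],[[0,0,-3.5],0],[[0,0,-3.5],0],[[0,0,-3.5],0],[[0,0,-3.5],0],[[0,0,-3],0],[[0,0,-1],0],[[-1,-0.5,0],0],[[-2.2,-1.1,0],0],[[-2.5,-1.2,0],0],[[-2.5,-1.2,0],0],[[-2.5,-1.2,0],0],[[-2.5,-1.2,0],0],[[-2.2,-1.1,0],0],[[-1.5,-0.9,0],0],[[-1,0,0],0],[[0,0,0],0],[[0,0,0],0]]'
python3 - <<'E'
from h import *
p=[.5575,.0434,.1558,.923]
t=W(p,lidp(.95,.12)+[.009,0,.011]);to(t,np.pi+p[2])
look(["lid_push"])
E
```

```text
time_s: 8.95
tool_pos: [0.6299, 0.0549, 0.3093]
tool_rot: [[-0.988, -0.153, -0.001], [-0.153, 0.988, 0.0], [0.001, 0.0, -1.0]]
force: [0.6, 0.0, -0.1]
finger_gap: -0.002
gripper_force: 0.0
t 8.95 tcp [0.6299 0.0549 0.3093] shift cm [ 1.1179 -0.0206  7.9885] turn -0.0024 F [ 0.5892  0.036  -0.1233]
scene lid_push [([0.6093, 0.0491, 0.2152], 0.97)]
top lid_push [([0.6091, 0.0512, 0.213], 0.92)]
```

Now down 8 cm, 1.1 cm behind the contact point, then along the closing arc.

```bash
python3 -m pendant '[[[0,0,2],0],[[0,0,3],0],[[0,0,2],0],[[0,0,1],0],[[0.5,0,0],0],[[0.6,0,0],0],[[0,0,0],0]]'| grep -E 'pos|force:'
python3 -m pendant '[[[0.4,0,0.2],0],[[0.4,0,0.2],0],[[0.38,0,0.23],0],[[0.38,0,0.23],0],[[0.36,0,0.26],0],[[0.36,0,0.26],0],[[0,0,0],0]]'| grep -E 'pos|force:'
```

```text
tool_pos: [0.6188, 0.053, 0.2314]
force: [0.9, 0.2, 0.5]
gripper_force: 0.0
tool_pos: [0.5961, 0.0494, 0.2155]
force: [0.8, 0.4, -0.1]
gripper_force: 0.0
```

```bash
python3 -m pendant '[[[0.34,0,0.28],0],[[0.34,0,0.28],0],[[0.32,0,0.31],0],[[0.32,0,0.31],0],[[0.3,0,0.33],0],[[0.3,0,0.33],0],[[0.27,0,0.35],0],[[0.27,0,0.35],0],[[0,0,0],0]]'| grep -E 'pos|force:'
python3 - <<'E'
from h import *
look(["lid_push"])
E
```

```text
tool_pos: [0.5718, 0.0456, 0.1899]
force: [-1.0, -0.8, 0.7]
gripper_force: 0.0
scene lid_push [([0.6093, 0.0491, 0.2152], 0.97)]
top lid_push [([0.6091, 0.0512, 0.213], 0.92)]
```

The nets only look at stored pictures, so I need a fresh one.

```bash
python3 - <<'E'
from h import *
a=viewer.camera("scene");b=viewer.camera("top")
look(["lid_push"])
A=cv2.resize(a[150:330,200:420],None,fx=2,fy=2);B=cv2.resize(b[140:300,150:345],(438,360))
cv2.imwrite("pics/g.png",np.hstack([A[:,:360],B]))
E
```

```text
scene lid_push [([0.5706, 0.0395, 0.1766], 0.6), ([0.6577, 0.058, 0.1099], 0.58)]
top lid_push []
```

View pics/g.png

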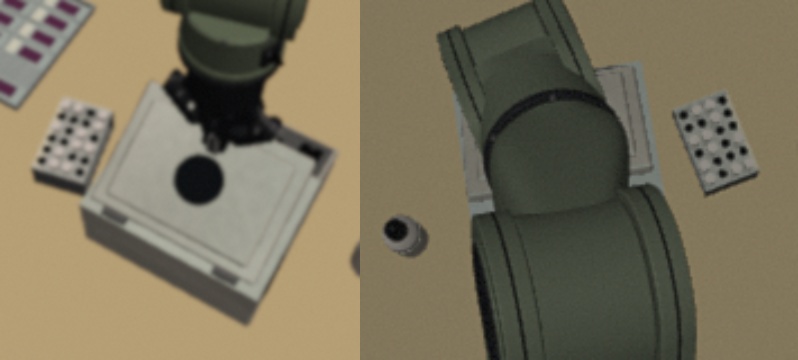

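The lid is now about half shut, with the fingertips on its face near (212,140) in the left-hand crop. The bottle and rack haven't moved. I'll continue the arc.

```bash
python3 -m pendant '[[[0.25,0,0.37],0],[[0.25,0,0.37],0],[[0.22,0,0.39],0],[[0.22,0,0.39],0],[[0.19,0,0.4],0],[[0.19,0,0.4],0],[[0.16,0,0.41],0],[[0.16,0,0.41],0],[[0.13,0,0.42],0],[[0.13,0,0.42],0],[[0,0,0],0]]'| grep -E 'pos|force:'
python3 -m pendant '[[[0.1,0,0.3],0],[[0.05,0,0.3],0],[[0,0,0.2],0],[[0,0,0],0]]'| grep -E 'pos|force:'
python3 -m pendant '[[[0,0,0.15],0],[[0,0,0],0]]'| grep -E 'pos|force:'
```

```text
tool_pos: [0.5532, 0.0428, 0.15]
force: [0.2, 0.4, -0.8]
gripper_force: 0.0
tool_pos: [0.552, 0.0426, 0.1423]
force: [0.1, -0.0, -0.3]
gripper_force: 0.0
tool_pos: [0.5523, 0.0427, 0.1412]
force: [1.0, 0.0, 0.1]
gripper_force: 0.0
```

```bash
for i in 1 2 3; do python3 -m pendant '[[[0,0,0.15],0],[[0,0,0],0]]'| grep -E 'pos|force:';done
```

```text
tool_pos: [0.5524, 0.0427, 0.1409]
force: [-5.1, -1.4, 21.5]
gripper_force: 10.6
tool_pos: [0.5524, 0.0427, 0.1407]
force: [-14.0, -2.0, 47.9]
gripper_force: 24.3
tool_pos: [0.5525, 0.0427, 0.1404]
force: [-21.6, -2.5, 75.6]
gripper_force: 38.1
```

The lid is shut: hard stop at TCP z 0.141, exactly as predicted (0.130 + 0.011). Next I'll lift and go above the short-spin key.

```bash
python3 -m pendant '[[[0,0,-1],0],[[0,0,-2.5],0],[[0,0,-2.5],0],[[1,-1.5,0],0],[[2,-2,0],0],[[2,-2,0],0],[[2,-2,0],0],[[2,-1,0],0],[[0,0,0],0],[[0,0,0],0]]'| grep -E 'pos|force:'
python3 - <<'E'
from h import *
p=[.5575,.0434,.1558,.923]
o=monitor.get_obs();im=viewer.camera("wrist");cv2.imwrite("pics/h.png",im);viewer.camera("scene")
look(["short_key_top","start_key_top","lid_push"],("wrist","scene"))
k=viewer.get_calibration("wrist");Ti=np.linalg.inv(k["tool_from_camera"]);R=np.array(o["tool_rot"])
for q in ("short_key_top","start_key_top"):
    c=Ti@np.r_[R.T@(W(p,L[q])-o["tool_pos"]),1];print(q,c[:2]/c[2]*k["fx"]+[k["cx"],k["cy"]])
t=W(p,L["short_key_top"]+[-.009,0,0]);t[2]=.105
to(t,np.pi+p[2])
E
```

```text
tool_pos: [0.4761, -0.0557, 0.1971]
force: [1.6, 0.9, 0.6]
gripper_force: 0.0
wrist short_key_top [([0.4854, -0.0518, 0.0876], 0.72), ([0.5475, 0.041, 0.1294], 0.71)]
wrist start_key_top [([0.4792, -0.0104, 0.0896], 0.65)]
wrist lid_push []
scene short_key_top [([0.4871, -0.0555, 0.0861], 0.62)]
scene start_key_top [([0.4791, -0.0126, 0.0911], 0.42)]
scene lid_push [([0.5452, 0.0392, 0.1293], 0.87)]
short_key_top [273.5285 218.7529]
start_key_top [335.5884 218.5154]
t 14.4167 tcp [ 0.4764 -0.0548  0.1967] shift cm [-0.0215 -0.162   9.1702] turn -0.002 F [ 0.281  -0.3667  0.2212]
```

View pics/h.png

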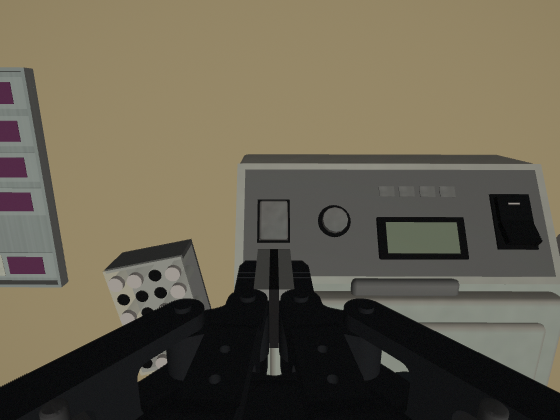

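The wrist view shows the lid shut and the rocker on, with its upper half raised at (518,230). The short-spin key is at (273,220) against a predicted (273.5,219), and the start key at (335,220) is well clear. Pressing now.

```bash
python3 -m pendant '[[[0,-0.1,2],0],[[0,0,3],0],[[0,0,2.5],0],[[0,0,1.2],0],[[0,0,0.4],0],[[0,0,0],0]]'| grep -E 'pos|force:'
for i in 1 2 3; do python3 -m pendant '[[[0,0,0.25],0],[[0,0,0],0]]'| grep -E 'pos|force:';done
```

```text
tool_pos: [0.4762, -0.0558, 0.1053]
force: [-0.2, 0.4, 0.9]
gripper_force: 0.0
tool_pos: [0.4768, -0.0561, 0.1039]
force: [-0.5, -0.0, 0.6]
gripper_force: 0.0
tool_pos: [0.4766, -0.0561, 0.101]
force: [-0.3, -0.0, 0.5]
gripper_force: 0.0
tool_pos: [0.4765, -0.0561, 0.0982]
force: [1.1, -0.3, 1.5]
gripper_force: 0.9
```

```bash
for i in 1 2 3; do python3 -m pendant '[[[0,0,0.2],0],[[0,0,0],0]]'| grep -E 'pos|force:';done
```

```text
tool_pos: [0.4765, -0.0561, 0.0962]
force: [-0.1, 0.5, 3.5]
gripper_force: 1.4
tool_pos: [0.4767, -0.0561, 0.0943]
force: [0.5, 0.1, 9.0]
gripper_force: 3.7
tool_pos: [0.477, -0.056, 0.0933]
force: [-4.7, 1.0, 39.4]
gripper_force: 18.1
```

The key bottomed after about 4.6 mm of vertical travel, which is its full stroke. I'll ease the push a little and hold.

```bash
python3 -m pendant '[[[0,0,-0.1],0],[[0,0,0],0],[[0,0,0],0],[[0,0,0],0],[[0,0,0],0],[[0,0,0],0],[[0,0,0],0]]'| grep -E 'time|pos|force:'
```

```text
time_s: 16.5
tool_pos: [0.4768, -0.0561, 0.0939]
force: [-1.0, -0.6, 20.6]
gripper_force: 9.1
```

```bash
python3 -c "
from bench import order
print(order.sign_off())"
```

```text
the job is handed in; nothing more can be done
None
```

I handed the job in at about 16.5 s with the rocker on, the lid shut and the fingers holding the short-spin key down at about 20 N; the start key, bottle, rack and tray were not touched, and no verdict came back.

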